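Click the swivel tap light round and lock its arm one hole farther out over the ramekin

ROBOT

A 6-joint arm with a two-finger parallel gripper is mounted at the origin on the work surface. World frame = base frame: x ahead of the robot, y to its left, z up, the work surface at z = 0. Lengths are in m, angles in rad, forces in N, time in s.
With the tool pointing down it reaches from about 0.35 to 0.875 m from the base axis. Payload 4.2 kg.
Tool frame: the origin (TCP) lies at the very end of the fingers, on their centre line; the grasp point (between the pads) lies 19 mm behind it; z points along the fingers, y is the line along which they close (so a half turn about z gives the same grasp; the last joint's range is limited). The gripper opens to 87 mm and grips with 3 to 60 N. Pads are 19 mm wide; open, the fingers measure 117 mm over their backs; the gripper's body (75 mm by 190 mm) begins 51 mm behind the grasp point.
Start: joints at [0.259, 0.385, 0.008, 0, -1.194, -0.259], TCP at [0.625, 0, 0.223] pointing down, gripper open.
Joint ranges: [-3.14, 3.14], [-1.21, 2.06], [-1.07, 1.41], [-3.16, 2.05], [-2.99, -0.16], [-3.1, 3.1]. Speed limits (rad/s): [2.79, 2.79, 3.14, 3.14, 3.14, 3.14].

INTERFACE

Orientations are given as a unit quaternion [x, y, z, w].
In Python, from cell import bot, capture, calibration, workorder gives the robot as it stands. The module is installed in compiled form; this text tells all that it offers.
- The arm moves only by the tool servo_tool, never from a script. Its argument "increments" is a list of rows, each an object with "hand": the opening, from -1 (shut) to 1 (fully open); "translation": the shift along the tool's x, y, z in m, a list of three; "spin": the turn about the tool's z in rad. In form: [{"hand": hand, "translation": [x, y, z], "spin": spin}, ...]. A call has 1 to 10 rows; each row is the pose to reach, as a shift and turn from the pose commanded when the call began, along the tool's axes at that moment; what a row does not reach only later rows make up. A row lasts 1/12 s, in which the tool goes at most 41.7 mm and 7.16 degrees, less where a joint would pass 70% of its speed; a pose out of reach is approached as far as the arm can. A call with a gripper value outside its range is refused whole. The fingers move at their own pace and stop on an object; "grip_force" is the grip in N (left out, the last holds). Time passes only in rows, so rows that repeat a pose let the fingers close. It gives the time, the measured TCP pose, the force, the opening and the grip force at its end, in the units of the state.
- bot.observe(): the state, without advancing time (a new reading comes with each control period).
- capture(name): name is "scene" or "side" or "wrist"; returns the picture (400x640x3 uint8, red, green, blue); there is no depth.
- calibration(name): a dict with "fov_y" (degrees; the focal length in pixels is half the picture's height over the tangent of half this angle, whatever the lens; pixels are square), "cx", "cy" (the principal point, pixels), "D" ([k1, k2, p1, p2, k3] as OpenCV has them; the pictures are not rectified), "extrinsics" (4x4, takes a point from world to camera coordinates). Camera axes: x right, y up, looking along -z (the intrinsics and any distortion apply to the point x, -y, -z); pixel columns grow to the right and rows downward; lengths in m; the calibration is good to about 2 mm. A picture is of the moment at which its call begins: read the wrist's pose just before it. calibration takes no time and is no camera call; for the wrist camera it gives the pose at the moment of the call.
- workorder.sign_off(): hands the job in; it is judged then, once.
The state is a dict: "t": time; "q": joint angles; "joint_vel": joint speeds; "joint_efforts": joint torques, N m; "position": TCP position; "tool_rot": TCP orientation; "ft_force": force on the tool from outside, world axes, zero at the start; "wrist_torque": the same for the moment, N m; "width": finger opening in m; "gripper_force": force on a finger pad.
Only numpy, scipy, OpenCV 4.12 (cv2) and the standard library are available. Lean on these libraries where they do the work, as an engineer would, in place of code of your own. Each camera call takes 0.05 s, during which the arm holds its last target. There are 200 camera calls.

TASK

Bring the battery tap light over the white ramekin: with the lock pin still home, swing the lamp's arm one click to the side where the ramekin stands, then pull up the black lock knob, slide the section outward to the very next hole and let the pin go fully home in it. Finish while still gripping the knob with the pin fully home: do not let go of it. Leave the ramekin, wooden bowl, tumbler and scraper where they stand.

Things in the scene. Friction and masses are not known exactly. Their poses are not given: they have to be found in the camera images.
- lamp_base: Fixed foot of the swivel lamp: grey plastic disc, 144 mm across, 14 mm thick. Origin: on the swivel axis at the work surface; z up; x is the direction in which the lamp's arm points when joint turret is 0.
- turret (a joint): Swivel of the arm on the foot, rad, positive anticlockwise from above; 0 at the start (within 0.03). It clicks and stays every 0.524 rad (30 degrees): -1.047, -0.524, 0, 0.524, 1.047. Pushing it over takes up to 0.55 N m (about 5 N at the knob); within about 0.2 rad of a click it pulls itself in.
- section (a joint): Travel of the sliding section along the arm, m, growing outward from the swivel axis. The rail (metal bar 22 mm wide, top 115 mm high) has pin holes at 0 (start), 0.040 and 0.080, 1.5 mm play; the next ones show from above beyond the knob. Slides at about 1.5 N with the pin clear, else locked. It carries the knob and, 130 mm farther out, the light.
- plunger (a joint): Lift of the lock plunger, m: 0 = pin fully home in a hole (12 mm deep), above 0.013 = pin clear of the rail, stop at 0.020. A spring drives it down: 4 N at 0, 7 N at the top. Its pin is 8 mm thick with a round end.
- knob_centre (a point): Centre of the black pull knob, an upright cylinder 26 mm across, 26 mm tall, on a thin stem above the white block of the sliding section. At rest 155 mm above the work surface (block top 127, knob underside 142) and 120 mm plus joint section from the swivel axis. Lifting it lifts the pin; pushed sideways it swings the arm; pushed along the arm with the pin clear it moves the section.
- light_centre (a point): Centre of the white plastic battery tap light, a puck 80 mm across, underside 66 mm and top (with its toggle switch) up to 116 mm above the work surface, at the outer end of the sliding section: 250 mm from the swivel axis, plus joint section.
- ramekin: White ceramic ramekin, straight-sided, 72 mm across, 40 mm high, loose, upright. Origin: centre of its underside. It stands one click to the left or to the right of the arm (within about 0.03 rad) and 290 mm (within 6 mm) from the swivel axis.
- wood_bowl: Small wooden bowl, 96 mm across, 42 mm high, loose. Origin: centre of its underside. It stands one click to the other side. To be left alone.
- pull_knob: The black pull knob as a body (the same knob as point knob_centre); origin on the knob's axis, at the level of the work surface when the pin is home. z up.
- tumbler: Green plastic tumbler, 70 mm across, 105 mm high, about 190 mm to the left of the foot's axis. Origin: centre of its underside. To be left alone.
- scraper: Steel dish scraper, 220 mm long, lying flat about 170 mm to the right of the foot's axis. Origin: underside. To be left alone.
Mind the look-alikes: they are no part of the job. Leave any purple look-alike of the ramekin alone.

How it is judged:
By the outcome, as a careful person would: the job done as asked, in the order asked, and still so for the second after the job is handed in, while the arm keeps its last pose, push and grip.
It also fails if it takes over 38 s, if anything falls off the work surface, if the arm or the gripper's body presses on something with over 40 N, if the wrist force passes 120 N, or if a joint passes its speed limit or range.

## Working session

There is one attempt and no reset: what is moved stays moved. The work goes in short steps, Python scripts to look and compute and a tool call to move; the robot and the scene stay as the last step left them, time stands still between calls to the robot, and variables do not carry over. Pictures are saved under pics/ and viewed, at most 10 in all, crops included, and the job is handed in when it is done.

Besides the shell and the picture viewer there is one more tool, called by a JSON object that holds its "op" and its "data", one argument or row to a line. servo_tool: Moves the arm, as the interface text tells. Its arguments: {"type":"object","properties":{"increments":{"type":"array","items":{"type":"object","properties":{"hand":{"type":"number"},"translation":{"type":"array","items":{"type":"number"}},"spin":{"type":"number"}}}},"grip_force":{"type":"number"}},"required":["increments"]}

```bash
mkdir -p pics
cat > h.py <<'E'
import numpy as np, cv2
from cell import bot, capture, calibration, workorder
def K(c):
    f=200/np.tan(np.radians(c["fov_y"])/2); return np.array([[f,0,c["cx"]],[0,f,c["cy"]],[0,0,1.]])
F=np.diag([1,-1,-1.])
def ray(c,px):
    E=np.array(c["extrinsics"]); R=E[:3,:3]; o=-R.T@E[:3,3]
    u=cv2.undistortPoints(np.array([[px]],float),K(c),np.array(c["D"],float))[0,0]
    d=R.T@F@np.array([u[0],u[1],1]); return o,d/np.linalg.norm(d)
def atz(c,px,z):
    o,d=ray(c,px); return o+d*(z-o[2])/d[2]
def tri(*cp):
    A=np.zeros((3,3));b=np.zeros(3)
    for c,p in cp:
        o,d=ray(c,p); M=np.eye(3)-np.outer(d,d); A+=M;b+=M@o
    return np.linalg.solve(A,b)
def proj(c,P):
    E=np.array(c["extrinsics"]); p=F@(E[:3,:3]@np.array(P,float)+E[:3,3])
    return cv2.projectPoints(p[None],np.zeros(3),np.zeros(3),K(c),np.array(c["D"],float))[0].ravel()
def save(n,im): cv2.imwrite("pics/"+n+".png",im[...,::-1])
E
python3 - <<'E'
from h import *
a=capture("scene");b=capture("side");w=capture("wrist")
save("scene0",a);save("side0",b);save("wrist0",w)
save("all",np.vstack([np.hstack([cv2.resize(x,(400,250),interpolation=cv2.INTER_AREA) for x in (a,b)]),cv2.resize(w,(800,500))[:250+100]]) if 0 else a)
for n in("scene","side","wrist"):print(n,{k:np.round(v,3).tolist() for k,v in calibration(n).items()})
s=bot.observe();print(s["position"],s["tool_rot"],s["t"],s["width"])
E
```

```text
scene {'fov_y': 42.073, 'cx': 319.201, 'cy': 198.984, 'D': [-0.148, 0.0, 0.0, 0.0, 0.0], 'extrinsics': [[0.809, 0.588, -0.014, -0.474], [-0.505, 0.707, 0.495, 0.24], [0.301, -0.393, 0.869, -1.314], [0.0, 0.0, 0.0, 1.0]]}
side {'fov_y': 43.488, 'cx': 320.186, 'cy': 204.972, 'D': [-0.144, 0.0, 0.0, 0.0, 0.0], 'extrinsics': [[0.991, -0.128, -0.022, -0.587], [0.097, 0.614, 0.783, -0.13], [-0.087, -0.779, 0.621, -1.138], [0.0, 0.0, 0.0, 1.0]]}
wrist {'fov_y': 63.588, 'cx': 321.782, 'cy': 193.454, 'D': [-0.026, 0.0, 0.0, 0.0, 0.0], 'extrinsics': [[-1.0, -0.001, 0.0, 0.625], [0.0, -0.968, -0.253, 0.029], [0.0, -0.253, 0.968, -0.389], [0.0, 0.0, 0.0, 1.0]]}
[6.24552012e-01 2.32736581e-05 2.21712145e-01] [-7.07067820e-01  7.07145242e-01  5.48066101e-04 -6.35772698e-04] 0.15 0.08714216915332672
```

View pics/scene0.png

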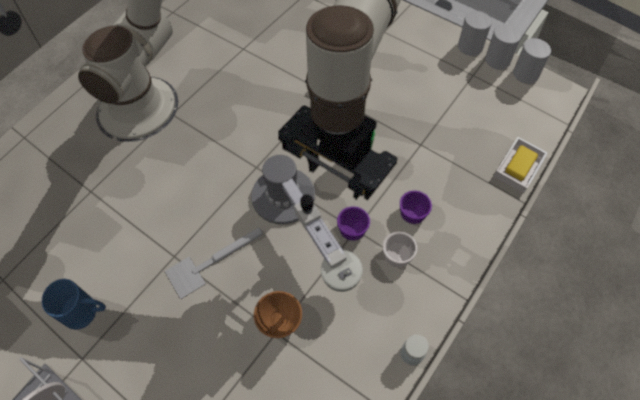

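View pics/side0.png

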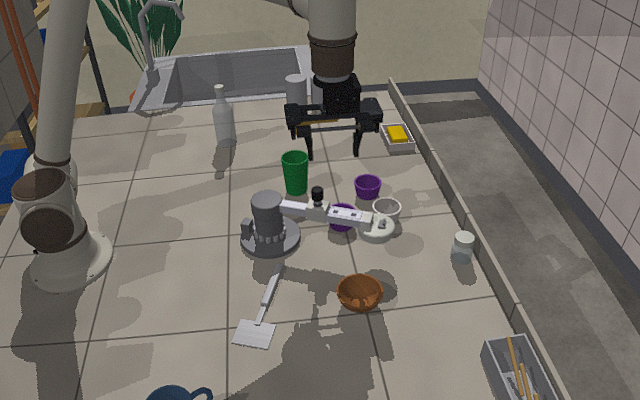

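View pics/wrist0.png

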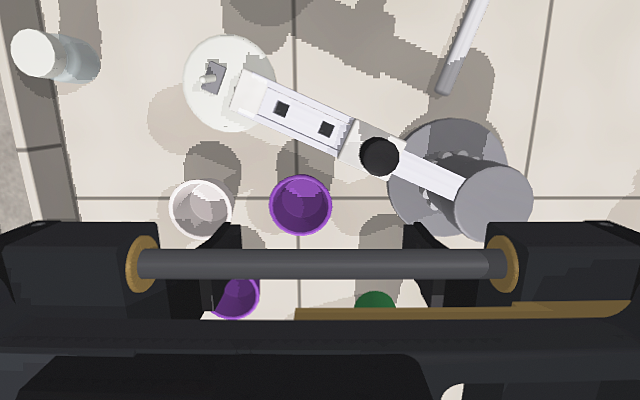

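Scene view candidates: the white ramekin is at (400,248). Its look-alikes are the purple cups at (353,223) and (415,207), the light puck at (342,270) and the jar at (415,349). The bowl is at (277,314) and the black knob at (307,204); the gripper is the other black thing. I'll take close crops of the knob and ramekin in all three views.

Run:
```python
from h import *
def cr(n,x,y,w,h,s): return cv2.resize(cv2.imread(f"pics/{n}0.png")[y:y+h,x:x+w],None,fx=s,fy=s,interpolation=cv2.INTER_CUBIC)
top=np.hstack([cr("scene",240,140,200,150,2),cr("side",230,140,200,150,2)])
bot_=cr("wrist",160,20,400,150,2)
cv2.imwrite("pics/crops.png",np.vstack([top,cr("wrist",160,100,400,150,2)]))
C={n:calibration(n) for n in("scene","side","wrist")}
k=tri((C["scene"],(307,204)),(C["side"],(318,194)),(C["wrist"],(379,156)));print("knob",k)
for n,p in(("scene",(307,204)),("side",(318,194)),("wrist",(379,156))):print(proj(C[n],k),p)
print("ram", tri((C["scene"],(400,243)),(C["side"],(386,205)),(C["wrist"],(201,209))))
```

```text
knob [ 0.58601027 -0.03781528  0.1513204 ]
[306.60915005 202.86102199] (307, 204)
[317.86478793 194.37127575] (318, 194)
[376.08808923 154.99332828] (379, 156)
ram [0.75972583 0.04094364 0.04088478]
```

View pics/crops.png

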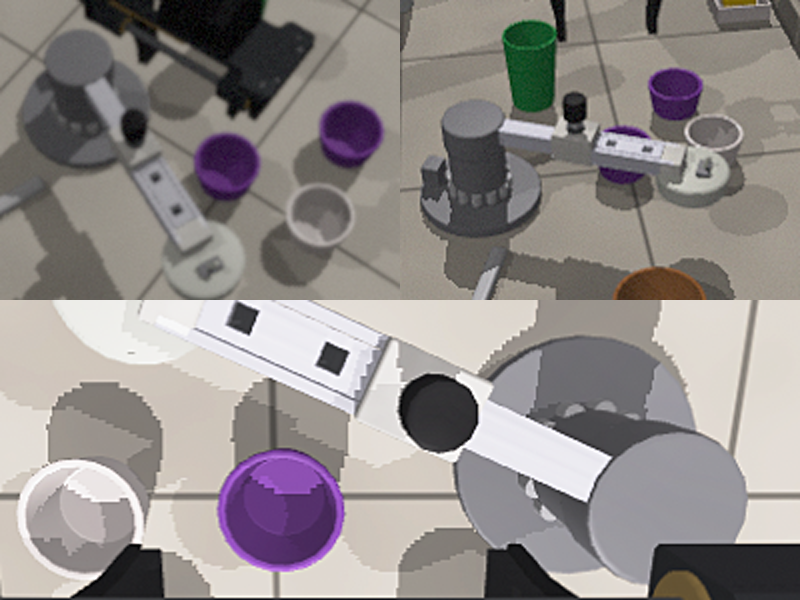

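Run:
```python
from h import *
C={n:calibration(n) for n in("scene","side","wrist")}
post=[(279.5,168.5),(266.5,200),(494.5,204)]
p=tri(*zip(C.values(),post));print("post",p,[proj(c,p).round(1) for c in C.values()])
k=atz(C["wrist"],(379,156.5),.168);print("knobtop wrist",k)
lt=atz(C["wrist"],(227,83),.10);print("light",lt)
d=k-p;print("dist",np.hypot(*d[:2]),"az",np.arctan2(d[1],d[0]))
# holes on rail top z=.115
h=[atz(C["wrist"],x,.115) for x in((281.5,108.5),(326.5,129.5))];print(h, np.linalg.norm(h[0]-h[1]),np.arctan2(*(h[0]-h[1])[[1,0]]))
r=atz(C["wrist"],(201,209),.04);print("ram",r)
o=ray(C["wrist"],(1,1))[0];print("cam",o)
foot=atz(C["scene"],(282,194),.014);print("foot",foot)
```

```text
post [0.47546819 0.01068933 0.11312488] [array([278.5, 168.2]), array([266.5, 199.8]), array([491.7, 204.2])]
knobtop wrist [ 0.58682791 -0.03909369  0.168     ]
light [ 0.70484519 -0.09138276  0.1       ]
dist 0.12198087801883312 az -0.4203954812464916
[array([ 0.65785131, -0.070465  ,  0.115     ]), array([ 0.62143451, -0.05375431,  0.115     ])] 0.04006782656688324 -0.43020827441038345
ram [0.76051529 0.03808524 0.04      ]
cam [ 0.62536361 -0.0697774   0.38395952]
foot [0.47786625 0.00724555 0.014     ]
```

The arm points at about -0.425 rad and the ramekin is one click anticlockwise. The knob is at (0.587, -0.039). I'll go above it and turn the fingers so they close across the arm.

{"op": "servo_tool", "data": {
  "increments": [
    {"hand":1,"translation":[0.039,0.038,0.02],"spin":-0.124},
    {"hand":1,"translation":[0.039,0.038,0.02],"spin":-0.248},
    {"hand":1,"translation":[0.039,0.038,0.02],"spin":-0.372},
    {"hand":1,"translation":[0.039,0.038,0.02],"spin":-0.496},
    {"hand":1,"translation":[0.039,0.038,0.02],"spin":-0.62},
    {"hand":0.5,"translation":[0.039,0.038,0.02],"spin":-0.744},
    {"hand":0.5,"translation":[0.039,0.038,0.02],"spin":-0.868},
    {"hand":0.5,"translation":[0.039,0.038,0.02],"spin":-0.992},
    {"hand":0.5,"translation":[0.039,0.038,0.02],"spin":-1.116},
    {"hand":0.5,"translation":[0.039,0.038,0.02],"spin":-1.146}
  ],
  "grip_force": 30
}}

```text
t: 0.98
position: [0.5867, -0.039, 0.2022]
tool_rot: [0.978, -0.209, -0.0, 0.0]
ft_force: [-0.4, -0.4, 0.4]
width: 0.0672
gripper_force: 0.0
```

Run:
```python
from h import *
s=bot.observe();c=calibration("wrist");w=capture("wrist");save("wrist1",w);np.save("c1.npy",c,allow_pickle=True)
from scipy.spatial.transform import Rotation as R
print(s["t"],s["position"],R.from_quat(s["tool_rot"]).as_matrix().round(3),s["width"],s["ft_force"])
```

```text
0.9833 [ 0.58672653 -0.03897674  0.20215305] [[ 0.913 -0.408 -0.001]
 [-0.408 -0.913  0.   ]
 [-0.001  0.    -1.   ]] 0.06724038108273772 [-0.37682011 -0.39838721  0.44016619]
```

View pics/wrist1.png

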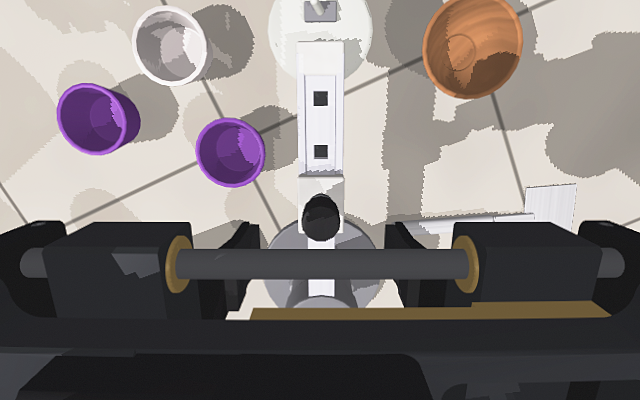

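The close view shows the knob at (320,217), centred between the fingers, with the rail and its holes at (320,151) and (320,98) running straight up. The ramekin is at (170,46) on the left, and the bowl at (472,47) on the right.

Run:
```python
from h import *
c=np.load("c1.npy",allow_pickle=True).item()
im=cv2.imread("pics/wrist1.png");g=im.max(2);print([ "".join('#' if v<70 else '.' for v in g[y,290:350:2]) for y in range(186,250,6)])
S=calibration("scene");D=calibration("side")
k=atz(c,(320.5,211),.168);print("top",k)
print("tri",tri((c,(320.5,217)),(S,(306.5,204)),(D,(317.5,194))))
h=[atz(c,x,.115) for x in((320.5,98),(320.5,151.5))];print(h,np.arctan2(*(h[0]-h[1])[[1,0]]))
u=np.array([np.cos(-.425),np.sin(-.425)]);print("pin from hole",h[1][:2]-.04*u)
r=atz(c,(170,44),.04);print("ram",r)
```

```text
['..............................', '..............................', '...........##########.........', '........###############.......', '.......#################......', '........#################.....', '......###################.....', '.......##################.....', '........###############.......', '.............#####............', '..............................']
top [ 0.59331342 -0.04166632  0.168     ]
tri [ 0.58571345 -0.03846767  0.15183637]
[array([ 0.65825357, -0.07047622,  0.115     ]), array([ 0.62192945, -0.05423466,  0.115     ])] -0.42046359333579236
pin from hole [ 0.5854879  -0.03774183]
ram [0.7630833  0.03739072 0.04      ]
```

{"op": "servo_tool", "data": {
  "increments": [
    {"hand":0.5,"translation":[0,0,0.03],"spin":0},
    {"hand":0.5,"translation":[0,0,0.055],"spin":0},
    {"hand":0.5,"translation":[0,0,0.064],"spin":0},
    {"hand":-0.2,"translation":[0,0,0.064],"spin":0},
    {"hand":-0.6,"translation":[0,0,0.064],"spin":0},
    {"hand":-1,"translation":[0,0,0.064],"spin":0},
    {"hand":-1,"translation":[0,0,0.064],"spin":0},
    {"hand":-1,"translation":[0,0,0.064],"spin":0},
    {"hand":-1,"translation":[0,0,0.064],"spin":0},
    {"hand":-1,"translation":[0,0,0.064],"spin":0}
  ],
  "grip_force": 30
}}

```text
t: 1.87
position: [0.5873, -0.0389, 0.1392]
tool_rot: [0.978, -0.211, 0.001, -0.0]
ft_force: [1.3, 2.4, -0.6]
width: 0.0262
gripper_force: 1.8
```

{"op": "servo_tool", "data": {
  "increments": [
    {"hand":-1,"translation":[0,0,0],"spin":0},
    {"hand":-1,"translation":[0,0,0],"spin":0},
    {"hand":-1,"translation":[0,0,0],"spin":0}
  ],
  "grip_force": 35
}}

```text
t: 2.12
position: [0.5874, -0.0388, 0.1392]
tool_rot: [0.978, -0.211, 0.001, -0.0]
ft_force: [0.1, 0.5, 2.5]
width: 0.0251
gripper_force: 35.0
```

{"op": "servo_tool", "data": {
  "increments": [
    {"hand":-1,"translation":[-0.0002,-0.0063,0],"spin":-0.0524},
    {"hand":-1,"translation":[-0.0007,-0.0127,0],"spin":-0.105},
    {"hand":-1,"translation":[-0.0015,-0.0189,0],"spin":-0.157},
    {"hand":-1,"translation":[-0.0027,-0.0252,0],"spin":-0.21},
    {"hand":-1,"translation":[-0.0041,-0.0313,0],"spin":-0.262},
    {"hand":-1,"translation":[-0.0059,-0.0374,0],"spin":-0.314},
    {"hand":-1,"translation":[-0.008,-0.0434,0],"spin":-0.367},
    {"hand":-1,"translation":[-0.0104,-0.0492,0],"spin":-0.419},
    {"hand":-1,"translation":[-0.0131,-0.0549,0],"spin":-0.471},
    {"hand":-1,"translation":[-0.0162,-0.0605,0],"spin":-0.524}
  ]
}}

```text
t: 2.95
position: [0.5972, 0.0226, 0.1391]
tool_rot: [0.999, 0.051, -0.0, 0.0]
ft_force: [-1.0, -0.5, 3.8]
width: 0.0253
gripper_force: 35.0
```

{"op": "servo_tool", "data": {
  "increments": [
    {"hand":-1,"translation":[0,0,0],"spin":0},
    {"hand":-1,"translation":[0,0,0],"spin":0},
    {"hand":-1,"translation":[0,0,0],"spin":0}
  ]
}}

```text
t: 3.2
position: [0.5974, 0.0229, 0.1391]
tool_rot: [0.999, 0.049, 0.0, -0.0]
ft_force: [-1.6, 3.1, 4.6]
width: 0.0251
gripper_force: 35.0
```

Run:
```python
from h import *
s=bot.observe();c=calibration("wrist");w=capture("wrist");np.save("c2.npy",c,allow_pickle=True);a=capture("scene")
save("v2",np.vstack([w[:300],a[100:340]]));save("scene2",a);save("wrist2",w)
print(s["t"],s["position"],s["width"],s["ft_force"],s["wrist_torque"])
```

```text
3.2 [0.5973899  0.02291071 0.1390996 ] 0.025147018676902694 [-1.56097961  3.14585615  4.5629984 ] [0.39348219 0.46800718 0.31335851]
```

View pics/v2.png

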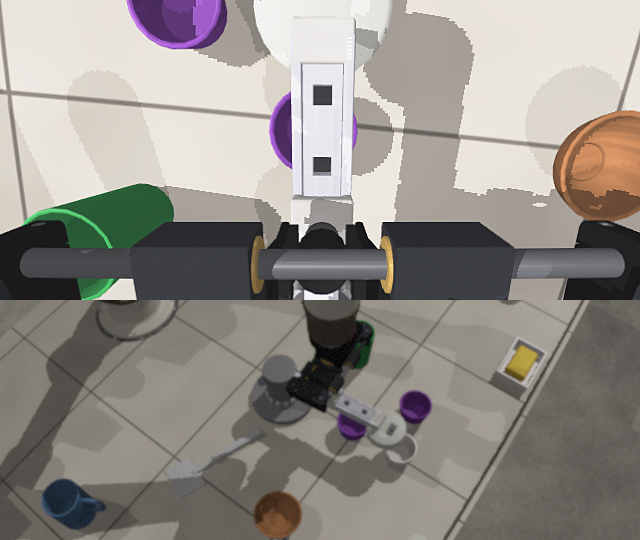

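The upper (wrist) view shows the arm swung anticlockwise, with the rail holes at (322,95) and (322,166) and the knob gripped. The scene view shows the light beside the ramekin at (400,450) in the composite. I'll measure the angle from the holes.

Run:
```python
from h import *
c=np.load("c2.npy",allow_pickle=True).item()
im=cv2.imread("pics/wrist2.png").max(2)
q=[]
for y in(95,166):
    m=(im[y-15:y+15,305:342]<120);ys,xs=np.nonzero(m);q.append((305+xs.mean(),y-15+ys.mean()))
h=[atz(c,x,.115) for x in q];print(q,h,np.linalg.norm(h[0]-h[1]),np.arctan2(*(h[0]-h[1])[[1,0]]))
a=np.array([.4774,.0104]);p=np.array(bot.observe()["position"][:2])
for x in (h[1][:2],h[0][:2]):print(np.arctan2(*(x-a)[::-1]),np.hypot(*(x-a)),x-p)
```

```text
[(np.float64(322.33620689655174), np.float64(95.04310344827586)), (np.float64(321.6278195488722), np.float64(163.97744360902254))] [array([0.67442605, 0.02921278, 0.115     ]), array([0.63598277, 0.02577159, 0.115     ])] 0.03859698338576537 0.08927562843343828
0.0966291425725833 0.15932602338630722 [0.0385026  0.00290721]
0.09519513946363577 0.19792216672691576 [0.07694587 0.00634841]
```

{"op": "servo_tool", "data": {
  "increments": [
    {"hand":-1,"translation":[0,0,-0.004],"spin":0},
    {"hand":-1,"translation":[0,0,-0.008],"spin":0},
    {"hand":-1,"translation":[0,0,-0.012],"spin":0},
    {"hand":-1,"translation":[0,0,-0.0165],"spin":0},
    {"hand":-1,"translation":[0,0,-0.0165],"spin":0},
    {"hand":-1,"translation":[0,0,-0.0165],"spin":0}
  ],
  "grip_force": 40
}}

```text
t: 3.8
position: [0.5964, 0.0228, 0.1543]
tool_rot: [0.999, 0.049, -0.001, -0.0]
ft_force: [-0.0, 2.1, -7.0]
width: 0.0251
gripper_force: 40.0
```

{"op": "servo_tool", "data": {
  "increments": [
    {"hand":-1,"translation":[0,0,-0.0015],"spin":0},
    {"hand":-1,"translation":[0.006,0,-0.0015],"spin":0},
    {"hand":-1,"translation":[0.013,0,-0.0015],"spin":0},
    {"hand":-1,"translation":[0.02,0,-0.0015],"spin":0},
    {"hand":-1,"translation":[0.027,0,-0.0015],"spin":0},
    {"hand":-1,"translation":[0.034,0,-0.0015],"spin":0},
    {"hand":-1,"translation":[0.04,0,-0.0015],"spin":0},
    {"hand":-1,"translation":[0.04,0,-0.0015],"spin":0},
    {"hand":-1,"translation":[0.04,0,-0.0015],"spin":0}
  ]
}}

```text
t: 4.55
position: [0.6384, 0.0269, 0.1566]
tool_rot: [0.999, 0.05, 0.001, 0.0]
ft_force: [2.1, 0.3, -6.8]
width: 0.0253
gripper_force: 40.0
```

{"op": "servo_tool", "data": {
  "increments": [
    {"hand":-1,"translation":[-0.001,0,0],"spin":0},
    {"hand":-1,"translation":[-0.001,0,0.003],"spin":0},
    {"hand":-1,"translation":[-0.001,0,0.006],"spin":0},
    {"hand":-1,"translation":[-0.001,0,0.009],"spin":0},
    {"hand":-1,"translation":[-0.001,0,0.009],"spin":0}
  ]
}}

```text
t: 4.97
position: [0.6357, 0.0267, 0.1471]
tool_rot: [0.999, 0.05, -0.0, 0.0]
ft_force: [1.9, 2.0, -6.0]
width: 0.0249
gripper_force: 40.0
```

{"op": "servo_tool", "data": {
  "increments": [
    {"hand":-1,"translation":[0,0,0.003],"spin":0},
    {"hand":-1,"translation":[0,0,0.006],"spin":0},
    {"hand":-1,"translation":[0,0,0.0085],"spin":0},
    {"hand":-1,"translation":[0,0,0.0095],"spin":0},
    {"hand":-1,"translation":[0,0,0.0095],"spin":0},
    {"hand":-1,"translation":[0,0,0.0095],"spin":0}
  ]
}}

```text
t: 5.47
position: [0.6365, 0.0267, 0.1392]
tool_rot: [0.999, 0.05, 0.001, 0.0]
ft_force: [-0.5, 1.5, 0.7]
width: 0.0248
gripper_force: 40.0
```

Run:
```python
from h import *
s=bot.observe();c=calibration("wrist");w=capture("wrist");a=capture("scene");b=capture("side")
A=lambda im,x,y:cv2.resize(im[y:y+130,x:x+160],None,fx=2,fy=2,interpolation=cv2.INTER_CUBIC)
save("v3",np.vstack([w[:310],np.hstack([A(a,290,160),A(b,260,130)])]))
np.save("c3.npy",c,allow_pickle=True);print(s["t"],s["position"],s["width"],s["ft_force"],s["wrist_torque"])
```

```text
5.4667 [0.63652815 0.02666357 0.139187  ] 0.02482678591676942 [-0.46809623  1.45875201  0.73397439] [0.04825886 0.28191512 0.30980946]
```

View pics/v3.png

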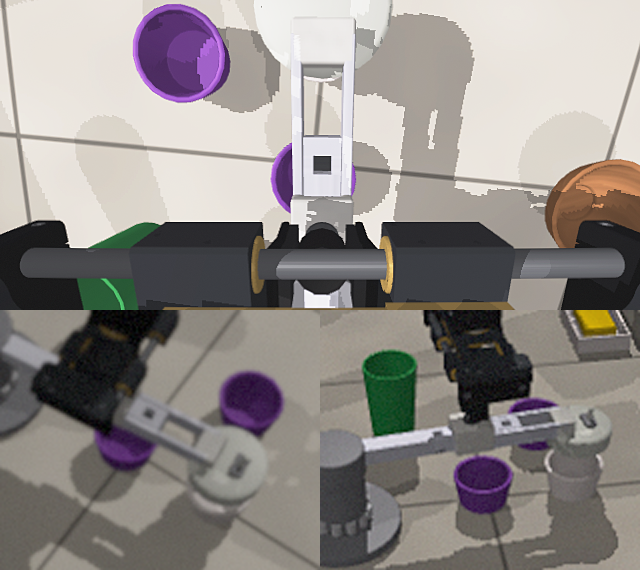

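The wrist view shows one hole left beyond the knob, at (322,163). The scene and side views show the light over the white ramekin. I'll press down slightly to confirm the pin is bottomed.

{"op": "servo_tool", "data": {
  "increments": [
    {"hand":-1,"translation":[0,0,0.0007],"spin":0},
    {"hand":-1,"translation":[0,0,0.0015],"spin":0},
    {"hand":-1,"translation":[0,0,0.0015],"spin":0},
    {"hand":-1,"translation":[0,0,0.0015],"spin":0},
    {"hand":-1,"translation":[0,0,0.0015],"spin":0}
  ]
}}

```text
t: 6.03
position: [0.6377, 0.0268, 0.1391]
tool_rot: [0.999, 0.05, 0.002, 0.0]
ft_force: [-1.0, 1.0, 6.8]
width: 0.0252
gripper_force: 40.0
```

The extra press added about 6 N and z stayed at its starting value, so the pin is fully home. I'm handing the job in.

```bash
python3 -c "
from h import *
print(workorder.sign_off())"
```

```text
the job is handed in; nothing more can be done
None
```

The job is handed in: the lamp is one click to the left with the light over the white ramekin, and the pin is fully home in the next hole (0.040) with the knob still gripped. It took about 6 s, and the other objects were not touched.

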